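# Load the print caddy: white-lidded inks and the hand roller

## Robot

A 7-joint arm with a two-finger parallel gripper is mounted at the origin on the work surface. World frame = base frame: x ahead of the robot, y to its left, z up, the work surface at z = 0. Lengths are in m, angles in rad, forces in N, time in s.
With the tool pointing down it reaches from about 0.425 to 0.825 m from the base axis. Payload 3.6 kg.
Tool frame: the origin (TCP) lies on the centre line of the jaws, within the pads' length; the fingertips stand 19 mm ahead of it and the grasp point (between the pads) is the TCP; z points along the fingers, y is the line along which they close (so a half turn about z gives the same grasp; the last joint's range is limited). The gripper opens to 85 mm and grips with 20 to 120 N. Pads are 22 mm wide; open, the fingers measure 114 mm over their backs; the gripper's body (76 mm by 85 mm) begins 54 mm behind the grasp point. The pads swing forward as they close: fully open they stand 13 mm farther back than shut.
Start: joints at [1.22, 0.615, -0.013, 1.423, 0.008, 1.103, -0.04], TCP at [0.207, -0.616, 0.25] pointing down, gripper open.
Joint ranges: [-3.12, 3.12], [-0.3, 2.06], [-1.34, 1.32], [0.26, 2.42], [-1.36, 4.5], [0.01, 1.98], [-2.84, 2.84]. Speed limits (rad/s): [2.79, 2.79, 3.14, 3.14, 3.14, 3.14, 3.14].

## Interface

Orientations are given as [roll, pitch, yaw] about the fixed x, y, z axes, in that order (R = Rz(yaw) Ry(pitch) Rx(roll)).
In Python, from workcell import robot, capture, models gives the robot as it stands.
- The arm moves only by the tool send_rows, never from a script. Its argument "steps" is a list that holds one entry, the list of rows, each a list of 7 numbers: the shift along the tool's x, y, z in m, then the turn, a rotation vector about the tool's x, y, z in rad, then the opening, from -1 (shut) to 1 (fully open). A call has 1 to 20 rows; each row shifts and turns the commanded pose from where the row before left it, along the tool's axes as they then stand; what a row does not reach is not made up. A row lasts 1/8 s, in which the tool goes at most 62.5 mm and 10.7 degrees, less where a joint would pass 70% of its speed; a pose out of reach is approached as far as the arm can. A call is refused whole if a number of a shift passes 0.0625 or a number of a turn 0.188, either way. A call with a gripper value outside its range is refused whole. The fingers move at their own pace and stop on an object; the grip force is fixed at half the most. Time passes only in rows, so rows that do not move let the fingers close. It gives the time, the measured TCP pose, the force, the opening and the grip force at its end, in the units of the state.
- robot.read_state(): the state, without advancing time (a new reading comes with each control period).
- capture(name): name is "side" or "top"; returns a dict with "image" (400x640x3 uint8, red, green, blue), "depth" (400x640 float32, m along the optical axis (not along the pixel's ray), 0 where there is no reading), "fx", "fy", "cx", "cy" (pixels), "dist_coeffs" ([k1, k2, p1, p2, k3] as OpenCV has them; the pictures are not rectified), "xyz" and "orientation" of the camera in the world. Camera axes: x right, y down, z forward; pixel columns grow to the right and rows downward; lengths in m; the calibration is good to about 2 mm. A picture is of the moment at which its call begins.
- robot.sign_off(): hands the job in; it is judged then, once.
Trained networks look in the newest picture that a camera, given by its name, has taken for a name from the list of things; names that differ only in an ending like _2 or _b are one class to them, and where a whole thing is asked for, a point or a joint stands for the part that bears it (a point fixed in the world has none). Each returns a list of dicts, best first, with "confidence" (0 to 1); they miss things now and then, are a little off and sometimes report something else, mostly with a low value. They report only what shows in the picture. A call takes as long as a camera call. They do not tell look-alikes from the thing itself.
- models.outline_of(label, camera): "region" (400x640 bool, what is visible of it) and "point" ([column, row] in pixels, amid what is visible of it).
- models.pinpoint(label, camera): "point" ([column, row] in pixels: a listed point, or the origin of a listed thing).
The state is a dict: "time_s": time; "joint_pos": joint angles; "joint_velocities": joint speeds; "joint_efforts": joint torques, N m; "position": TCP position; "ee_rot": TCP orientation; "contact_force": force on the tool from outside, world axes, zero at the start; "wrist_torque": the same for the moment, N m; "width": finger opening in m; "grasp_force": force on a finger pad.
Only numpy, scipy, OpenCV 4.12 (cv2) and the standard library are available. Lean on these libraries where they do the work, as an engineer would, in place of code of your own. Each camera call takes 0.05 s, during which the arm holds its last target. There are 200 camera calls.

## Task

Load the caddy for the next shirt print: stand each white-lidded ink tub (red, yellow, blue) upright on the bay floor of its own colour and lay the hand roller flat, drum and foot down, in the caddy's long grey bay. The black-lidded tubs hold solvent ink and do not belong: leave them where they stand, and do not tip any tub over.

Things in the scene. Friction and masses are not known exactly. Their poses are not given: they have to be found in the camera images.
- tub_red: sealed round ink tub, red with a white lid that carries a red disc 33 mm across; upright cylinder 48 mm in diameter, 52 mm high, about 0.15 kg; origin at the centre of its underside, z up
- tub_yellow: sealed round ink tub, yellow with a white lid that carries a yellow disc 33 mm across; upright cylinder 48 mm in diameter, 52 mm high, about 0.15 kg; origin at the centre of its underside, z up
- tub_blue: sealed round ink tub, blue with a white lid that carries a blue disc 33 mm across; upright cylinder 48 mm in diameter, 52 mm high, about 0.15 kg; origin at the centre of its underside, z up
- solvent_red: look-alike: sealed round ink tub, red with a black lid that carries a red disc 33 mm across; upright cylinder 48 mm in diameter, 52 mm high, about 0.15 kg; origin at the centre of its underside, z up
- solvent_yellow: look-alike: sealed round ink tub, yellow with a black lid that carries a yellow disc 33 mm across; upright cylinder 48 mm in diameter, 52 mm high, about 0.15 kg; origin at the centre of its underside, z up
- roller: hand roller lying along its x, 150 mm long, 0.16 kg; wooden handle (diameter 24 mm, axis 22 mm above underside) from x = -75 to 10 mm; black drum (diameter 40, along y, does not turn) at x = 35 to 75 in a steel fork 54 wide; steel foot 28 wide under x = -62. Balances near x = 0: grip the handle across at x = -15. Origin: mid-length, at the underside; z up
- caddy: fixed tray, 177 mm (its x) by 226 mm (its y), plywood walls 4 mm thick, 15 mm high, floor 5 mm thick; origin at the centre of its underside. -x side: three tub bays in a row, centres x = -49.5, y = -74, 0, 74 mm. +x side: long grey roller bay, 95 (x) by 218 mm (y) inside, centre x = 37, y = 0; the roller lies on its floor along y, handle to either end
- bay_red: red floor of one square tub bay of the caddy: pad 69 x 69 x 2 mm filling the bay (70 x 70 mm inside, walls 8 mm above the pad); origin at the centre of the pad's underside, axes as the caddy's; a tub in it stands 2 mm above this origin. Which bay is red changes from start to start
- bay_yellow: yellow floor of one square tub bay of the caddy: pad 69 x 69 x 2 mm filling the bay (70 x 70 mm inside, walls 8 mm above the pad); origin at the centre of the pad's underside, axes as the caddy's; a tub in it stands 2 mm above this origin. Which bay is yellow changes from start to start
- bay_blue: blue floor of one square tub bay of the caddy: pad 69 x 69 x 2 mm filling the bay (70 x 70 mm inside, walls 8 mm above the pad); origin at the centre of the pad's underside, axes as the caddy's; a tub in it stands 2 mm above this origin. Which bay is blue changes from start to start
Mind the look-alikes: they are no part of the job. Several things look just like the roller: the one meant starts nearest to the robot's base.

How it is judged:
At the end, for the whole second after the job is handed in: each white-lidded tub upright (7 degrees) on the pad of its colour, centre within 18 mm of the pad's; roller flat on the floor of the long bay, inside it, drum and foot down; black-lidded tubs within 30 mm of where they began; all released and at rest (horizontal distance between tub_red and bay_red below 0.018 m and z of tub_red in the frame of bay_red below 0.007 m and angle between each of tub_red, tub_yellow, tub_blue, roller's own z axis and vertical below 0.12 rad and linear speed of each of tub_red, tub_yellow, tub_blue, roller below 0.02 m/s and horizontal distance between tub_yellow and bay_yellow below 0.018 m and z of tub_yellow in the frame of bay_yellow below 0.007 m and horizontal distance between tub_blue and bay_blue below 0.018 m and z of tub_blue in the frame of bay_blue below 0.007 m and x of roller in the frame of caddy between 0.01 and 0.064 m and y of roller in the frame of caddy between -0.042 and 0.042 m and z of roller in the frame of caddy below 0.011 m and distance of each of solvent_red, solvent_yellow from where it was at the start of the episode below 0.03 m); the robot touches nothing.
It fails at once if a black-lidded tub is carried off or pushed away by more than 30 mm (distance of any of solvent_red, solvent_yellow from where it was at the start of the episode above 0.03 m).
It fails at once if a tub is tipped over (beyond 45 degrees) (angle between any of solvent_red, solvent_yellow, tub_red, tub_yellow, tub_blue's own z axis and vertical above 0.79 rad).
It also fails if it takes over 101 s, if anything falls off the work surface, if the arm or the gripper's body presses on something with over 40 N, if the wrist force passes 120 N, or if a joint passes its speed limit or range.

## Working session

There is one attempt and no reset: what is moved stays moved. The work goes in short steps, Python scripts to look and compute and a tool call to move; the robot and the scene stay as the last step left them, time stands still between calls to the robot, and variables do not carry over. Pictures are saved under pics/ and viewed, at most 14 in all, crops included, and the job is handed in when it is done.

Besides the shell and the picture viewer there is one more tool, called after "Emit:" as name([rows], argument=value, ...), one row to a line, values as JSON. send_rows: Moves the arm, as the interface text tells. Its arguments: {"type":"object","properties":{"steps":{"type":"array"}},"required":["steps"]}

```bash
mkdir -p pics; ls
cat > h.py <<'E'
import numpy as np, cv2
from scipy.spatial.transform import Rotation as R
from workcell import robot, capture, models
def cam(n):
    c=capture(n); c['R']=R.from_euler('xyz',c['orientation']).as_matrix(); c['K']=np.array([[c['fx'],0,c['cx']],[0,c['fy'],c['cy']],[0,0,1.]]); return c
def rays(c,px):
    u=cv2.undistortPoints(np.array(px,float).reshape(-1,1,2),c['K'],np.array(c['dist_coeffs'])).reshape(-1,2)
    return np.c_[u,np.ones(len(u))]@c['R'].T
def atz(c,px,z):
    d=rays(c,px); o=np.array(c['xyz']); return o+d*((z-o[2])/d[:,2])[:,None]
def cloud(c,mask):
    r,q=np.nonzero(mask&(c['depth']>0)); return np.array(c['xyz'])+rays(c,np.c_[q,r])*c['depth'][r,q][:,None]
def save(n,im): cv2.imwrite('pics/'+n+'.png',im[:,:,::-1])
E
python3 - <<'E'
from h import *
for n in('top','side'):
    c=cam(n); save(n+'0',c['image']); print(n,c['xyz'],c['orientation'],c['fx'])
    for l in ['tub_red','tub_yellow','tub_blue','solvent_red','solvent_yellow','roller','caddy','bay_red','bay_yellow','bay_blue']:
        for o in models.outline_of(l,n):
            p=cloud(c,o['region'])
            print(l,round(o['confidence'],2),np.round(o['point']),o['region'].sum(),np.round(np.median(p,0),3) if len(p) else '', np.round(np.percentile(p[:,2],95),3) if len(p) else '')
E
```

```text
pics
top [ 0.47509264 -0.07616759  1.19301598] [-3.08812929  0.00619021 -1.54949218] 385.69425373589235
tub_red 0.78 [346. 224.] 210 [ 0.445 -0.129  0.052] 0.055
tub_red 0.33 [433. 233.] 226 [ 0.43  -0.373  0.051] 0.055
tub_yellow 0.79 [434. 231.] 242 [ 0.43  -0.372  0.051] 0.055
tub_blue 0.73 [392. 154.] 228 [ 0.663 -0.259  0.051] 0.055
solvent_red 0.57 [384. 225.] 232 [ 0.454 -0.241  0.051] 0.055
solvent_yellow 0.63 [312. 221.] 196 [ 0.461 -0.019  0.052] 0.055
solvent_yellow 0.43 [204. 196.] 485 [0.525 0.321 0.007] 0.011
roller 0.63 [332. 159.] 511 [ 0.644 -0.078  0.032] 0.04
roller 0.55 [475. 181.] 519 [ 0.582 -0.511  0.031] 0.039
caddy 0.8 [233. 178.] 2479 [0.583 0.224 0.005] 0.015
bay_red 0.82 [221. 207.] 475 [0.503 0.25  0.007] 0.01
bay_yellow 0.74 [248. 216.] 526 [0.48  0.179 0.007] 0.012
bay_yellow 0.57 [432. 230.] 250 [ 0.432 -0.374  0.051] 0.055
bay_blue 0.61 [202. 198.] 449 [0.526 0.321 0.007] 0.01
side [0.2359061  0.62777603 0.91051706] [-2.42126074 -0.01746444 -2.70817473] 497.1079803615373
tub_red 0.96 [372. 198.] 492 [ 0.441 -0.116  0.047] 0.055
tub_yellow 0.86 [411. 143.] 420 [ 0.428 -0.363  0.044] 0.055
tub_blue 0.6 [314. 140.] 413 [ 0.662 -0.253  0.045] 0.055
solvent_red 0.77 [384. 172.] 435 [ 0.448 -0.228  0.047] 0.055
solvent_yellow 0.62 [349. 230.] 572 [ 0.457 -0.008  0.05 ] 0.055
roller 0.68 [373. 105.] 549 [ 0.583 -0.506  0.029] 0.041
caddy 0.92 [248. 309.] 6437 [0.577 0.236 0.007] 0.016
bay_red 0.59 [275. 330.] 1050 [0.502 0.25  0.008] 0.011
bay_yellow 0.92 [298. 306.] 922 [0.482 0.179 0.007] 0.01
bay_blue 0.81 [244. 358.] 1164 [0.525 0.321 0.008] 0.01
```

Run:
```python
import cv2
a=cv2.imread('pics/top0.png')
cv2.imwrite('pics/topc.png',cv2.resize(a[100:290,150:540],None,fx=2.05,fy=2.05,interpolation=cv2.INTER_CUBIC))
```

```text
(no output)
```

View pics/topc.png

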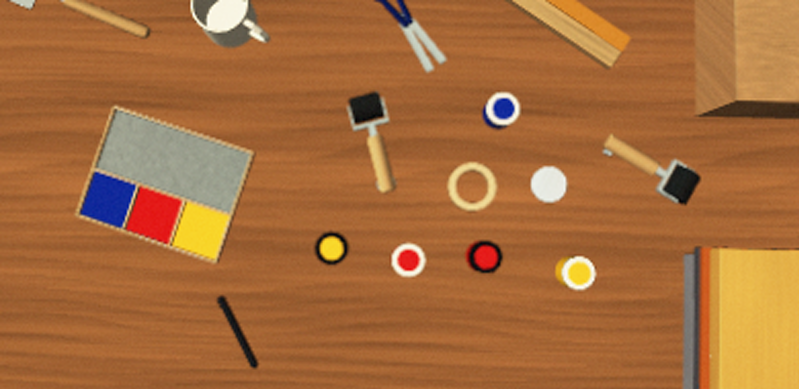

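View pics/side0.png

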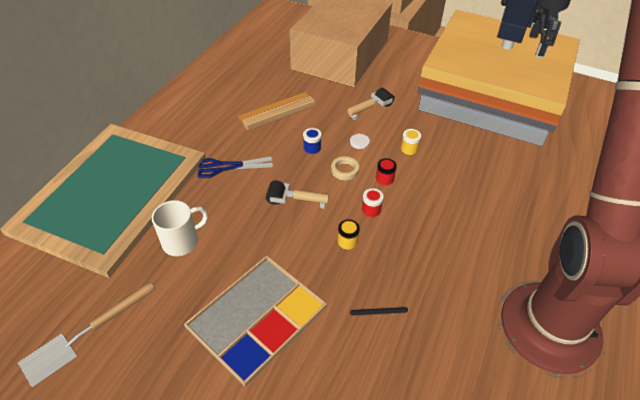

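The picture shows the caddy (blue, red and yellow bays from left to right). White-lidded tubs, as top-image pixels: red (346,224), yellow (434,231), blue (392,154). The solvents have black lids at (384,225) and (312,221).
Roller candidates in the top image are (332,159), about 0.65 m from the base, and (475,181), about 0.77 m. The first is nearest, so it fits the description. I'll confirm it in a crop while measuring.

Run:
```python
from h import *
s=robot.read_state(); print(s['position'],s['ee_rot'],s['width'],s['time_s'],'\n',R.from_euler('xyz',s['ee_rot']).as_matrix().round(3))
P={}
for n in('top','side'):
    c=cam(n)
    for l in ['tub_red','tub_yellow','tub_blue','solvent_red','solvent_yellow']:
        o=models.outline_of(l,n)[0]; m=cv2.dilate(o['region'].astype(np.uint8),np.ones((3,3)))>0
        p=cloud(c,m); p=p[(p[:,2]>.046)&(p[:,2]<.062)]
        (x,y),r=cv2.minEnclosingCircle(p[:,:2].astype(np.float32))
        print(n,l,p.mean(0).round(4),round(x,4),round(y,4),round(r,4), len(p))
    for l in ['bay_red','bay_yellow','bay_blue','caddy']:
        o=models.outline_of(l,n)[0]; p=atz(c,np.argwhere(o['region'])[:,::-1],.007 if l!='caddy' else .015)
        (x,y),wh,a=cv2.minAreaRect(p[:,:2].astype(np.float32)); print(n,l,p.mean(0).round(4),round(x,4),round(y,4),np.round(wh,3),round(a,1))
    for o in models.outline_of('roller',n):
        p=cloud(c,o['region']); p=p[p[:,2]>.012]
        if abs(np.median(p[:,1])+.08)>.1 : continue
        (x,y),wh,a=cv2.minAreaRect(p[:,:2].astype(np.float32)); print(n,'roller',round(x,4),round(y,4),np.round(wh,3),round(a,1),p[:,2].max().round(3))
        for lo in np.arange(.56,.72,.01):
            q=p[(p[:,0]>=lo)&(p[:,0]<lo+.01)]
            if len(q): print(round(lo+.005,3),q[:,1].min().round(4),q[:,1].max().round(4),q[:,1].mean().round(4),q[:,2].max().round(4),len(q))
    print([ (np.round(o['point']),round(o['confidence'],2),atz(c,[o['point']],0)[0].round(4)) for o in models.pinpoint('roller',n)])
    if n=='top': A=c['image'][130:200,310:360]
    else: A=c['image'][165:225,255:340]
    save('roll_'+n,cv2.resize(A,(400,400*A.shape[0]//A.shape[1]),interpolation=cv2.INTER_CUBIC))
a=cv2.imread('pics/roll_top.png');b=cv2.imread('pics/roll_side.png')
k=np.zeros((max(len(a),len(b)),800,3),np.uint8);k[:len(a),:400]=a;k[:len(b),400:]=b;cv2.imwrite('pics/roll.png',k)
```

```text
[ 0.20741345 -0.61600775  0.25032446] [ 3.14156590e+00 -2.29471769e-05  3.24798578e-01] 0.08562442767423278 1.1 
 [[ 0.948  0.319  0.   ]
 [ 0.319 -0.948 -0.   ]
 [ 0.     0.    -1.   ]]
top tub_red [ 0.4455 -0.1299  0.0519] 0.4454 -0.1298 0.0238 204
top tub_yellow [ 0.4311 -0.3778  0.0516] 0.4318 -0.3782 0.0246 206
top tub_blue [ 0.6648 -0.2641  0.0517] 0.6651 -0.2642 0.024 203
top solvent_red [ 0.452  -0.2414  0.0515] 0.4522 -0.2414 0.0239 205
top solvent_yellow [ 0.4598 -0.0184  0.0519] 0.4598 -0.0187 0.0237 202
top bay_red [0.5038 0.2504 0.007 ] 0.5038 0.2509 [0.068 0.07 ] 73.0
top bay_yellow [0.4817 0.1786 0.007 ] 0.4818 0.1788 [0.071 0.07 ] 73.1
top bay_blue [0.5233 0.3221 0.007 ] 0.5239 0.3228 [0.064 0.069] 75.2
top caddy [0.5773 0.2213 0.015 ] 0.5496 0.2335 [0.232 0.179] 73.6
top roller 0.6169 -0.0789 [0.149 0.051] 14.8 0.044
0.565 -0.1068 -0.0822 -0.0943 0.0375 25
0.575 -0.1034 -0.0789 -0.0908 0.0383 31
0.585 -0.1002 -0.0757 -0.0883 0.0357 26
0.595 -0.0969 -0.0724 -0.0851 0.0363 24
0.605 -0.0936 -0.0722 -0.0823 0.0359 30
0.615 -0.0904 -0.069 -0.0793 0.0355 24
0.625 -0.0871 -
[... 321 characters left out ...]
]), 0.76, array([ 0.6142, -0.0805,  0.    ])), (array([465., 182.]), 0.7, array([ 0.5887, -0.4927,  0.    ]))]
side tub_red [ 0.4439 -0.1275  0.0521] 0.4445 -0.1294 0.0247 270
side tub_yellow [ 0.4294 -0.3744  0.0521] 0.4314 -0.3768 0.0263 196
side tub_blue [ 0.6661 -0.2619  0.0523] 0.6662 -0.2655 0.0265 204
side solvent_red [ 0.4503 -0.2386  0.0521] 0.4508 -0.2415 0.0249 229
side solvent_yellow [ 0.4583 -0.0165  0.0521] 0.4581 -0.0192 0.0255 319
side bay_red [0.5045 0.2492 0.007 ] 0.5053 0.2482 [0.068 0.069] 72.6
side bay_yellow [0.4817 0.1788 0.007 ] 0.4816 0.1789 [0.068 0.067] 72.7Traceback (most recent call last):
  File "<stdin>", line 12, in <module>
IndexError: list index out of range
```

```bash
python3 - <<'E'
from h import *
c=cam('top');d=cam('side')
a=cv2.resize(c['image'][130:200,305:365],(480,560),interpolation=cv2.INTER_CUBIC);b=cv2.resize(d['image'][170:220,260:340],(320,200),interpolation=cv2.INTER_CUBIC)
k=np.zeros((560,800,3),np.uint8);k[:,:480]=a;k[:200,480:]=b;save('roll',k)
E
cat >> h.py <<'E'
def go(x,y,z,yaw):
    s=robot.read_state(); r=R.from_euler('xyz',s['ee_rot']); t=R.from_euler('xyz',[np.pi,0,yaw])
    d=r.inv().apply(np.array([x,y,z])-s['position']); w=(r.inv()*t).as_rotvec()
    print('pos',np.round(s['position'],4),'yaw',round(s['ee_rot'][2],3),'t',s['time_s'],'d',d.round(4),'rot',w.round(3))
E
python3 -c "
from h import *
go(.4316,-.3776,.25,np.pi/2-.0)
go(.4316,-.3776,.25,-np.pi/2)
go(.4316,-.3776,.25,1.27);print(robot.read_state()['joint_pos'])"
```

```text
pos [ 0.2075 -0.616   0.2503] yaw 0.325 t 2.25 d [ 0.2885 -0.1544  0.0003] rot [-0.    -0.    -1.246]
pos [ 0.2075 -0.616   0.2503] yaw 0.325 t 2.25 d [ 0.2885 -0.1544  0.0003] rot [-0.     0.     1.896]
pos [ 0.2075 -0.616   0.2503] yaw 0.325 t 2.25 d [ 0.2885 -0.1544  0.0003] rot [-0.    -0.    -0.945]
[ 1.21948874  0.61488498 -0.01261323  1.42338818  0.00810116  1.10340077
 -0.04041275]
```

View pics/roll.png

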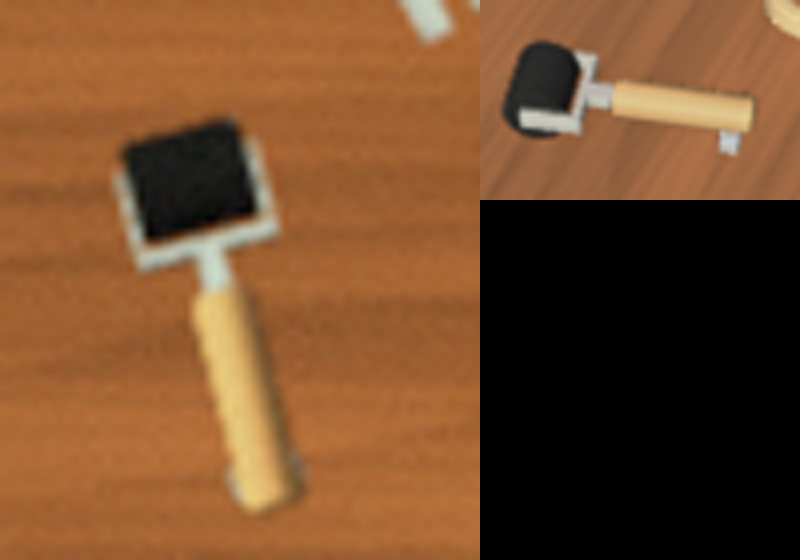

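The crop confirms that the near roller (top image 332,159) lies drum and foot down, with its handle towards the robot at a yaw of about 16°. I'll start with the yellow tub.

Emit:
send_rows([
  [[0.036,-0.0193,0,0,0,0,1],[0.036,-0.0193,0,0,0,0,1],[0.036,-0.0193,0,0,0,0,1],[0.036,-0.0193,0,0,0,0,1],[0.036,-0.0193,0,0,0,0,1],[0.036,-0.0193,0,0,0,0,1],[0.036,-0.0193,0,0,0,0,1],[0.0365,-0.0193,0,0,0,0,1],[0,0,0,0,0,-0.178,1],[0,0,0,0,0,-0.178,1],[0,0,0,0,0,-0.178,1],[0,0,0,0,0,-0.178,1],[0,0,0,0,0,-0.178,1],[0,0,0,0,0,-0.178,1],[0,0,0,0,0,-0.178,1],[0,0,0.05,0,0,0,1],[0,0,0.05,0,0,0,1],[0,0,0,0,0,0,1]],
])

```text
time_s: 4.5
position: [0.4291, -0.3762, 0.1471]
ee_rot: [-3.134, -0.005, 1.571]
contact_force: [1.3, -0.7, 0.6]
width: 0.0852
grasp_force: 0.0
```

```bash
python3 -c "
from h import *
go(.4316,-.3776,.04,1.57);print(robot.read_state()['contact_force'])"
```

```text
pos [ 0.4291 -0.3762  0.1471] yaw 1.571 t 4.5 d [-0.002   0.0033  0.1071] rot [-0.007 -0.005  0.001]
[ 1.28357778 -0.69536772  0.56835446]
```

Emit:
send_rows([
  [[-0.0015,0.0025,0.03,-0.007,-0.005,0,1],[0,0,0.03,0,0,0,1],[0,0,0.025,0,0,0,1],[0,0,0.022,0,0,0,1],[0,0,0,0,0,0,1],[0,0,0,0,0,0,-1],[0,0,0,0,0,0,-1],[0,0,0,0,0,0,-1],[0,0,0,0,0,0,-1],[0,0,0,0,0,0,-1]],
])

```text
time_s: 5.75
position: [0.4348, -0.3804, 0.0452]
ee_rot: [3.134, 0.007, 1.57]
contact_force: [-1.2, 0.2, 6.9]
width: 0.0467
grasp_force: 61.9
```

Emit:
send_rows([
  [[0,0,-0.03,0.007,0.005,0,-1],[0,0,-0.05,0,0,0,-1],[0,0,-0.03,0,0,0,-1],[0.056,0.005,0,0,0,0,-1],[0.056,0.005,0,0,0,0,-1],[0.056,0.005,0,0,0,0,-1],[0.056,0.005,0,0,0,0,-1],[0.056,0.005,0,0,0,0,-1],[0.056,0.005,0,0,0,0,-1],[0.056,0.005,0,0,0,0,-1],[0.056,0.005,0,0,0,0,-1],[0.056,0.005,0,0,0,0,-1],[0.054,0.005,0,0,0,0,-1],[0,0,0,0,0,0.146,-1],[0,0,0,0,0,0.146,-1],[0,0,0,0,0,0,-1],[0,0,0,0,0,0,-1],[0,0,0,0,0,0,-1]],
])

```text
time_s: 8.0
position: [0.4844, 0.1785, 0.1535]
ee_rot: [3.142, -0.0, 1.279]
contact_force: [-0.2, -0.6, -0.5]
width: 0.0466
grasp_force: 61.8
```

```bash
python3 -c "
from h import *
go(.482,.179,.052,1.278);go(.482,.179,.052,1.278);print(robot.read_state()['joint_velocities'].round(3))"
```

```text
pos [0.4844 0.1785 0.1535] yaw 1.279 t 8.0 d [-0.0002 -0.0025  0.1015] rot [ 0.    -0.     0.001]
pos [0.4844 0.1785 0.1535] yaw 1.279 t 8.0 d [-0.0002 -0.0025  0.1015] rot [ 0.    -0.     0.001]
[ 0.001 -0.     0.003 -0.    -0.001 -0.002 -0.005]
```

Emit:
send_rows([
  [[0,-0.0025,0.04,0,0,0,-1],[0,0,0.04,0,0,0,-1],[0,0,0.015,0,0,0,-1],[0,0,0.005,0,0,0,-1],[0,0,0,0,0,0,-1],[0,0,0,0,0,0,-1]],
])

```text
time_s: 8.75
position: [0.4828, 0.1797, 0.0545]
ee_rot: [3.14, -0.002, 1.279]
contact_force: [0.2, 0.6, -0.8]
width: 0.0464
grasp_force: 61.9
```

Emit:
send_rows([
  [[0,0,0.0015,0,0,0,-1],[0,0,0.0015,0,0,0,-1],[0,0,0,0,0,0,-1],[0,0,0,0,0,0,-1]],
])

```text
time_s: 9.25
position: [0.4826, 0.1799, 0.0522]
ee_rot: [3.14, -0.001, 1.279]
contact_force: [-1.9, -0.9, 9.2]
width: 0.0464
grasp_force: 63.3
```

Emit:
send_rows([
  [[0,0,0,0,0,0,1],[0,0,0,0,0,0,1],[0,0,0,0,0,0,1],[0,0,-0.02,0,0,0,1],[0,0,-0.04,0,0,0,1],[0,0,-0.04,0,0,-0.146,1],[0,0,0,0,0,-0.146,1],[-0.0515,-0.0063,0,0,0,0,1],[-0.0515,-0.0063,0,0,0,0,1],[-0.0515,-0.0063,0,0,0,0,1],[-0.0515,-0.0063,0,0,0,0,1],[-0.0515,-0.0063,0,0,0,0,1],[-0.0515,-0.0063,0,0,0,0,1],[0,0,0,0,0,0,1],[0,0,0,0,0,0,1],[0,0,0,0,0,0,1]],
])

```text
time_s: 11.25
position: [0.4445, -0.1278, 0.1504]
ee_rot: [3.141, -0.001, 1.574]
contact_force: [-1.0, 0.1, -0.2]
width: 0.0856
grasp_force: 0.0
```

```bash
python3 -c "
from h import *
go(.445,-.1295,.042,1.57)"
```

```text
pos [ 0.4445 -0.1278  0.1504] yaw 1.574 t 11.25 d [-0.0018  0.0005  0.1083] rot [ 0.    -0.001  0.004]
```

Emit:
send_rows([
  [[-0.0018,0,0.05,0,0,0.003,1],[0,0,0.04,0,0,0,1],[0,0,0.018,0,0,0,1],[0,0,0,0,0,0,1],[0,0,0,0,0,0,-1],[0,0,0,0,0,0,-1],[0,0,0,0,0,0,-1],[0,0,0,0,0,0,-1],[0,0,0,0,0,0,-1],[0,0,0,0,0,0,-1]],
])

```text
time_s: 12.5
position: [0.4449, -0.1314, 0.0437]
ee_rot: [3.139, 0.0, 1.568]
contact_force: [-0.0, 1.5, 4.2]
width: 0.0466
grasp_force: 60.9
```

Emit:
send_rows([
  [[0,0,-0.03,0,0,0,-1],[0,0,-0.05,0,0,0,-1],[0,0,-0.03,0,0,0,-1],[0.0542,0.0085,0,0,0,0,-1],[0.0542,0.0085,0,0,0,0,-1],[0.0542,0.0085,0,0,0,0,-1],[0.0542,0.0085,0,0,0,0,-1],[0.0542,0.0085,0,0,0,0,-1],[0.0542,0.0085,0,0,0,0,-1],[0.0542,0.0085,0,0,0,0,-1],[0,0,0,0,0,0.146,-1],[0,0,0,0,0,0.146,-1],[0,0,0,0,0,0,-1],[0,0,0,0,0,0,-1],[0,0,0,0,0,0,-1]],
])

```text
time_s: 14.38
position: [0.5049, 0.2475, 0.1525]
ee_rot: [-3.142, -0.0, 1.276]
contact_force: [-0.5, -0.3, -1.0]
width: 0.0466
grasp_force: 61.9
```

```bash
python3 -c "
from h import *
go(.504,.25,.052,1.278)"
```

```text
pos [0.5049 0.2475 0.1525] yaw 1.276 t 14.375 d [ 0.0021 -0.0015  0.1005] rot [-0.    -0.    -0.002]
```

Emit:
send_rows([
  [[0.002,-0.0015,0.04,0,0,0,-1],[0,0,0.04,0,0,0,-1],[0,0,0.015,0,0,0,-1],[0,0,0.005,0,0,0,-1],[0,0,0.002,0,0,0,-1],[0,0,0,0,0,0,-1],[0,0,0,0,0,0,-1]],
])

```text
time_s: 15.25
position: [0.5045, 0.2505, 0.0513]
ee_rot: [3.14, -0.001, 1.276]
contact_force: [-0.0, -0.2, -1.2]
width: 0.046
grasp_force: 62.0
```

Emit:
send_rows([
  [[0,0,0.001,0,0,0,-1],[0,0,0.001,0,0,0,-1],[0,0,0,0,0,0,-1],[0,0,0,0,0,0,-1]],
])

```text
time_s: 15.75
position: [0.5045, 0.2505, 0.0507]
ee_rot: [3.14, -0.001, 1.276]
contact_force: [-2.1, -1.1, 11.7]
width: 0.0464
grasp_force: 63.2
```

Emit:
send_rows([
  [[0,0,0,0,0,0,1],[0,0,0,0,0,0,1],[0,0,0,0,0,0,1],[0,0,-0.02,0,0,0,1],[0,0,-0.04,0,0,0,1],[0,0,-0.04,0,0,-0.147,1],[0,0,0,0,0,-0.147,1],[-0.0572,0.0179,0,0,0,0,1],[-0.0572,0.0179,0,0,0,0,1],[-0.0572,0.0179,0,0,0,0,1],[-0.0572,0.0179,0,0,0,0,1],[-0.0572,0.0179,0,0,0,0,1],[-0.0572,0.0179,0,0,0,0,1],[-0.0572,0.0179,0,0,0,0,1],[-0.0572,0.0179,0,0,0,0,1],[-0.0572,0.0179,0,0,0,0,1],[0,0,0,0,0,0,1],[0,0,0,0,0,0,1],[0,0,0,0,0,0,1]],
])

```text
time_s: 18.12
position: [0.6648, -0.2621, 0.1484]
ee_rot: [-3.141, -0.002, 1.573]
contact_force: [-0.2, 0.3, -0.2]
width: 0.0855
grasp_force: 0.0
```

```bash
python3 -c "
from h import *
go(.6655,-.2645,.043,1.57)"
```

```text
pos [ 0.6648 -0.2621  0.1484] yaw 1.573 t 18.125 d [-0.0026  0.0007  0.1054] rot [-0.    -0.002  0.003]
```

Emit:
send_rows([
  [[-0.0025,0.0005,0.05,0,0,0.003,1],[0,0,0.04,0,0,0,1],[0,0,0.016,0,0,0,1],[0,0,0,0,0,0,1],[0,0,0,0,0,0,-1],[0,0,0,0,0,0,-1],[0,0,0,0,0,0,-1],[0,0,0,0,0,0,-1],[0,0,0,0,0,0,-1],[0,0,0,0,0,0,-1]],
])

```text
time_s: 19.38
position: [0.6667, -0.2676, 0.0448]
ee_rot: [3.137, 0.001, 1.567]
contact_force: [-0.1, 0.9, 6.2]
width: 0.0461
grasp_force: 62.5
```

Emit:
send_rows([
  [[0,0,-0.03,0,0,0,-1],[0,0,-0.05,0,0,0,-1],[0,0,-0.03,0,0,0,-1],[0.0533,-0.0128,0,0,0,0,-1],[0.0533,-0.0128,0,0,0,0,-1],[0.0533,-0.0128,0,0,0,0,-1],[0.0533,-0.0128,0,0,0,0,-1],[0.0533,-0.0128,0,0,0,0,-1],[0.0533,-0.0128,0,0,0,0,-1],[0.0533,-0.0128,0,0,0,0,-1],[0.0533,-0.0128,0,0,0,0,-1],[0.0533,-0.0128,0,0,0,0,-1],[0.0533,-0.0128,0,0,0,0,-1],[0.0533,-0.0128,0,0,0,0,-1],[0,0,0,0,0,0.146,-1],[0,0,0,0,0,0.146,-1],[0,0,0,0,0,0,-1],[0,0,0,0,0,0,-1],[0,0,0,0,0,0,-1]],
])

```text
time_s: 21.75
position: [0.5266, 0.3192, 0.1523]
ee_rot: [-3.141, 0.0, 1.276]
contact_force: [0.2, -0.2, -2.1]
width: 0.0465
grasp_force: 62.0
```

```bash
python3 -c "
from h import *
go(.5245,.3215,.052,1.278)"
```

```text
pos [0.5266 0.3192 0.1523] yaw 1.276 t 21.75 d [ 0.0015 -0.0027  0.1003] rot [-0.     0.    -0.002]
```

Emit:
send_rows([
  [[0.0015,-0.0027,0.04,0,0,0,-1],[0,0,0.04,0,0,0,-1],[0,0,0.015,0,0,0,-1],[0,0,0.004,0,0,0,-1],[0,0,0.001,0,0,0,-1],[0,0,0,0,0,0,-1],[0,0,0,0,0,0,-1]],
])

```text
time_s: 22.62
position: [0.525, 0.3222, 0.0534]
ee_rot: [3.14, -0.002, 1.275]
contact_force: [-0.4, 0.3, -2.4]
width: 0.0465
grasp_force: 62.0
```

Emit:
send_rows([
  [[0,0,0.0015,0,0,0,-1],[0,0,0.001,0,0,0,-1],[0,0,0,0,0,0,-1],[0,0,0,0,0,0,-1]],
])

```text
time_s: 23.12
position: [0.5248, 0.3221, 0.0517]
ee_rot: [3.14, -0.001, 1.275]
contact_force: [-1.9, -1.5, 6.9]
width: 0.0464
grasp_force: 63.2
```

Emit:
send_rows([
  [[0,0,0,0,0,0,1],[0,0,0,0,0,0,1],[0,0,0,0,0,0,1],[0,0,-0.02,0,0,0,1],[0,0,-0.04,0,0,0,1],[0,0,-0.04,0,0,-0.147,1],[0,0,0,0,0,-0.147,1],[-0.0507,0.0097,0,0,0,0,1],[-0.0507,0.0097,0,0,0,0,1],[-0.0507,0.0097,0,0,0,0,1],[-0.0507,0.0097,0,0,0,0,1],[-0.0507,0.0097,0,0,0,0,1],[-0.0507,0.0097,0,0,0,0,1],[-0.0507,0.0097,0,0,0,0,1],[-0.0507,0.0097,0,0,0,0,1]],
])

```text
time_s: 25.0
position: [0.6014, -0.0857, 0.1497]
ee_rot: [3.142, -0.0, 1.569]
contact_force: [1.8, -0.2, -0.8]
width: 0.0855
grasp_force: 0.0
```

Emit:
send_rows([
  [[0,0,0,0,0,0.184,1],[0,0,0,0,0,0.184,1],[0,0,0,0,0,0.184,1],[0,0,0,0,0,0.184,1],[0,0,0,0,0,0.184,1],[0,0,0,0,0,0.184,1],[0,0,0,0,0,0.184,1],[0,0,0,0,0,0,1],[0,0,0,0,0,0,1],[0,0,0,0,0,0,1]],
])

```text
time_s: 26.25
position: [0.6012, -0.084, 0.1498]
ee_rot: [-3.141, 0.0, 0.282]
contact_force: [-0.0, 0.6, 0.2]
width: 0.0852
grasp_force: 0.0
```

```bash
python3 -c "
from h import *
go(.6025,-.0832,.03,.285)
c=cam('side');save('side1',c['image']);c=cam('top');save('top1',cv2.resize(c['image'][110:290,150:450],None,fx=2.6,fy=2.6))"
```

```text
pos [ 0.6012 -0.084   0.1498] yaw 0.282 t 26.25 d [ 0.0015 -0.0004  0.1198] rot [-0.     0.    -0.003]
```

View pics/side1.png

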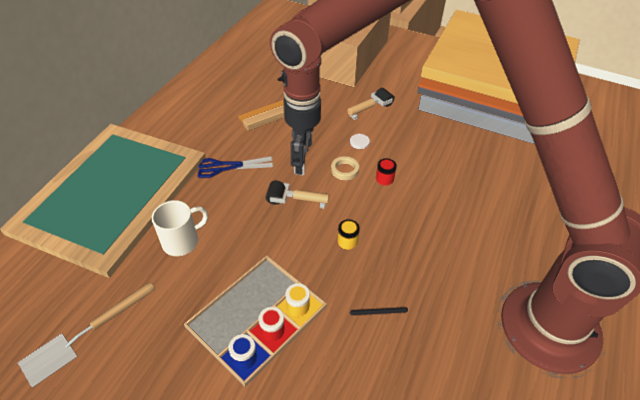

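All three white-lidded tubs stand in their own bays at (297,298), (270,323) and (241,350), and the solvents haven't moved. Next I'll grip the roller.

Emit:
send_rows([
  [[0.0015,0,0.05,0,0,0,1],[0,0,0.04,0,0,0,1],[0,0,0.02,0,0,0,1],[0,0,0.009,0,0,0,1],[0,0,0,0,0,0,1],[0,0,0,0,0,0,1],[0,0,0,0,0,0,-1],[0,0,0,0,0,0,-1],[0,0,0,0,0,0,-1],[0,0,0,0,0,0,-1],[0,0,0,0,0,0,-1],[0,0,0,0,0,0,-1],[0,0,0,0,0,0,-1]],
])

```text
time_s: 27.98
position: [0.603, -0.0837, 0.0314]
ee_rot: [3.141, -0.001, 0.281]
contact_force: [0.0, -0.9, 6.1]
width: 0.022
grasp_force: 59.1
```

Emit:
send_rows([
  [[0,0,-0.03,0,0,0,-1],[0,0,-0.04,0,0,0,-1],[0,0,-0.03,0,0,0,-1],[0,0,0,0,0,-0.166,-1],[0,0,0,0,0,-0.166,-1],[0,0,0,0,0,-0.166,-1],[0,0,0,0,0,-0.166,-1],[0,0,0,0,0,-0.166,-1],[0,0,0,0,0,-0.166,-1],[0.046,-0.0173,0,0,0,0,-1],[0.046,-0.0173,0,0,0,0,-1],[0.046,-0.0173,0,0,0,0,-1],[0.046,-0.0173,0,0,0,0,-1],[0.046,-0.0173,0,0,0,0,-1],[0.046,-0.0173,0,0,0,0,-1],[0,0,0,0,0,0,-1],[0,0,0,0,0,0,-1],[0,0,0,0,0,0,-1]],
])

```text
time_s: 30.22
position: [0.5835, 0.2083, 0.1302]
ee_rot: [-3.141, 0.002, 1.274]
contact_force: [0.2, -0.4, -0.7]
width: 0.0217
grasp_force: 58.9
```

```bash
python3 -c "
from h import *
go(.5835,.2105,.0365,1.278)
a=cam('side');b=cam('top')
k=np.zeros((400,800,3),np.uint8);k[:,:400]=cv2.resize(a['image'][220:390,160:330],(400,400));k[:,400:]=cv2.resize(b['image'][130:240,180:290],(400,400));save('p2',k)"
```

```text
pos [0.5835 0.2083 0.1302] yaw 1.274 t 30.225 d [ 0.0022 -0.0006  0.0937] rot [-0.     0.002 -0.004]
```

View pics/p2.png

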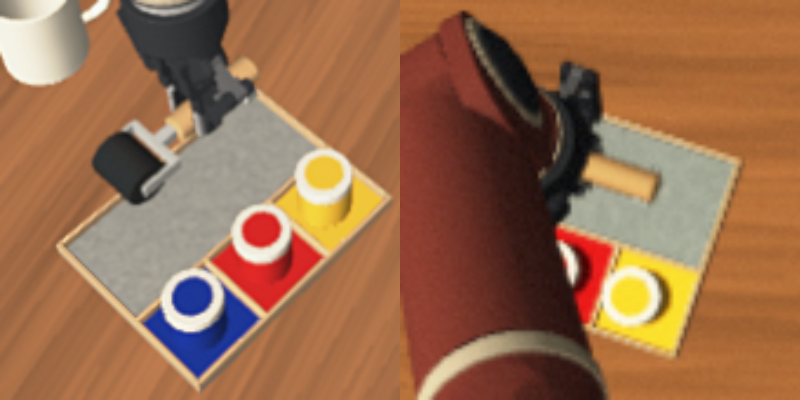

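The roller (side crop around 170,130) hangs level along the grey bay, with the drum towards the blue end and clear of the tubs. I'll lower it now.

Emit:
send_rows([
  [[0.002,0,0.04,0,0,-0.004,-1],[0,0,0.03,0,0,0,-1],[0,0,0.015,0,0,0,-1],[0,0,0.005,0,0,0,-1],[0,0,0.002,0,0,0,-1],[0,0,0,0,0,0,-1],[0,0,0,0,0,0,-1]],
])

```text
time_s: 31.2
position: [0.5844, 0.2129, 0.0397]
ee_rot: [3.14, -0.001, 1.281]
contact_force: [1.4, -0.1, -1.7]
width: 0.0218
grasp_force: 59.0
```

Emit:
send_rows([
  [[0,0,0.0015,0,0,0,-1],[0,0,0.0015,0,0,0,-1],[0,0,0,0,0,0,-1],[0,0,0,0,0,0,-1]],
])

```text
time_s: 31.7
position: [0.584, 0.2127, 0.0364]
ee_rot: [3.141, -0.0, 1.281]
contact_force: [-1.2, -0.6, 4.0]
width: 0.0218
grasp_force: 59.5
```

Contact. I'll release, lift and back away so the cameras can see.

Emit:
send_rows([
  [[0,0,0,0,0,0,0.2],[0,0,0,0,0,0,0.2],[0,0,0,0,0,0,0.2],[0,0,0,0,0,0,0.2],[0,0,-0.02,0,0,0,0.2],[0,0,-0.04,0,0,0,0.2],[0,0,-0.05,0,0,0,0.2],[0,0,-0.05,0,0,0,0.2],[-0.05,0,0,0,0,0,0.2],[-0.05,0,0,0,0,0,0.2],[-0.05,0,0,0,0,0,0.2],[-0.05,0,0,0,0,0,0.2],[-0.05,0,0,0,0,0,0.2],[-0.05,0,0,0,0,0,0.2],[0,0,0,0,0,0,0.2],[0,0,0,0,0,0,0.2]],
])

```text
time_s: 33.7
position: [0.4986, -0.0742, 0.197]
ee_rot: [3.14, -0.001, 1.281]
contact_force: [0.0, -0.1, 0.2]
width: 0.0514
grasp_force: 0.0
```

Run:
```python
from h import *
a=cam('side');b=cam('top')
k=np.zeros((400,800,3),np.uint8);k[:,:400]=cv2.resize(a['image'][220:390,160:330],(400,400));k[:,400:]=cv2.resize(b['image'][130:240,180:290],(400,400));save('p3',k)
O=np.array([.5514,.2358]);Rc=R.from_euler('z',-.292).as_matrix()[:2,:2]
for l in ['tub_red','tub_yellow','tub_blue','solvent_red','solvent_yellow','roller']:
  for o in models.outline_of(l,'top'):
    p=cloud(b,o['region']); 
    if len(p)<30: continue
    h=p[:,2]
    q=p[h>.045] if l!='roller' else p[h>.015]
    if len(q)<20: continue
    (x,y),wh,t=cv2.minAreaRect(q[:,:2].astype(np.float32)); print(l,round(o['confidence'],2),round(x,4),round(y,4),'caddy',((np.array([x,y])-O)@Rc).round(4),np.round(wh,3),round(t,1),h.max().round(3))
```

```text
tub_red 0.79 0.5052 0.2497 caddy [-0.0482  0.    ] [0.042 0.046] 1.3 0.067
tub_yellow 0.8 0.4845 0.1803 caddy [-0.0481 -0.0724] [0.044 0.047] 1.1 0.065
tub_blue 0.62 0.5262 0.3226 caddy [-0.0491  0.0759] [0.046 0.044] 47.1 0.066
solvent_red 0.59 0.4522 -0.2411 caddy [ 0.0422 -0.4852] [0.044 0.044] 44.2 0.059
roller 0.91 0.5886 -0.4904 caddy [ 0.2447 -0.6847] [0.148 0.053] 62.9 0.044
roller 0.62 0.5897 0.2239 caddy [ 0.0401 -0.0004] [0.149 0.053] 77.0 0.049
roller 0.56 0.4844 0.1803 caddy [-0.0482 -0.0724] [0.045 0.047] 1.5 0.065
```

View pics/p3.png

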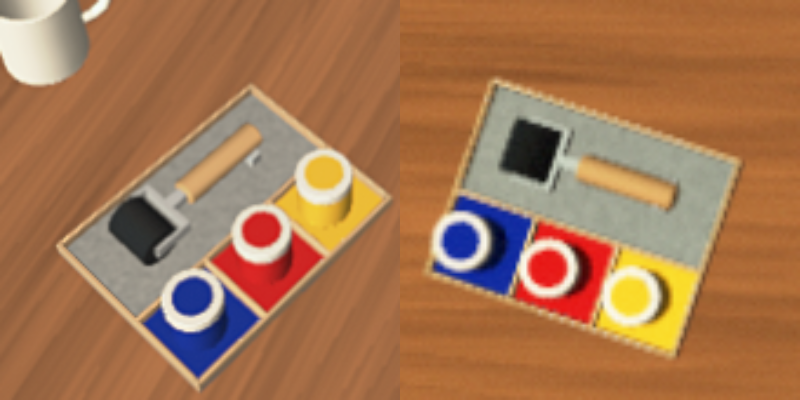

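The tubs stand centred on their own pads, within about 2 mm. The roller lies flat in the grey bay near caddy (0.040, 0.000), drum and foot down.

```bash
python3 -c "
from h import *
print(robot.sign_off())"
```

```text
the job is handed in; nothing more can be done
None
```

The caddy is loaded and the job handed in, though `sign_off()` returned no verdict: all three white-lidded tubs stand in their own colour bays, the roller lies flat in the grey bay, and the solvent tubs were left where they stood.

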